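Slide a round transformer along the test fence onto its contact plunger

ROBOT

A 7-joint arm with a two-finger parallel gripper is mounted at the origin on the work surface. World frame = base frame: x ahead of the robot, y to its left, z up, the work surface at z = 0. Lengths are in m, angles in rad, forces in N, time in s.
With the tool pointing down it reaches from about 0.425 to 0.875 m from the base axis. Payload 4.7 kg.
Tool frame: the origin (TCP) lies on the centre line of the jaws, within the pads' length; the fingertips stand 14 mm ahead of it and the grasp point (between the pads) lies 5 mm behind it; z points along the fingers, y is the line along which they close (so a half turn about z gives the same grasp; the last joint's range is limited). The gripper opens to 87 mm and grips with 3 to 60 N. Pads are 19 mm wide; open, the fingers measure 117 mm over their backs; the gripper's body (75 mm by 190 mm) begins 51 mm behind the grasp point.
Start: joints at [1.211, 0.321, -0.07, 1.45, 0.023, 1.371, -0.057], TCP at [0.237, -0.605, 0.237] pointing down, gripper open.
Joint ranges: [-2.86, 2.86], [-0.3, 2.09], [-1.38, 1.24], [0.06, 2.45], [-1.56, 4.7], [0.09, 2.05], [-2.69, 2.69]. Speed limits (rad/s): [2.57, 2.57, 3.14, 3.14, 3.14, 3.14, 3.14].

INTERFACE

Orientations are given as a rotation vector (axis times angle).
In Python, from bench import * gives the robot as it stands.
- The arm moves only by the shell command python3 -m jog 'ROWS' [FORCE]. ROWS is JSON, a list of rows, each an object of numbers: "claw": the finger opening in mm, from 0 to 87; "dx", "dy", "dz": the shift along the tool's x, y, z in mm; "spin": the turn about the tool's z in degrees. In form: [{"claw": .., "dx": .., "dy": .., "dz": .., "spin": ..}, ...]. A call has 1 to 20 rows; each row is the pose to reach, as a shift and turn from the pose commanded when the call began, along the tool's axes at that moment; what a row does not reach only later rows make up. A row lasts 1/12 s, in which the tool goes at most 41.7 mm and 7.16 degrees, less where a joint would pass 70% of its speed; a pose out of reach is approached as far as the arm can. A call with a gripper value outside its range is refused whole. The fingers move at their own pace and stop on an object; FORCE is the grip in N (left out, the last holds). Time passes only in rows, so rows that repeat a pose let the fingers close. It gives the time, the measured TCP pose, the force, the opening and the grip force at its end, in the units of the state.
- get_state(): the state, without advancing time (a new reading comes with each control period).
- get_image(name): name is "scene" or "top" or "wrist"; returns a dict with "frame" (420x560x3 uint8, red, green, blue), "depth" (420x560 float32, m along the optical axis (not along the pixel's ray), 0 where there is no reading), "K" (3x3 intrinsics, pixels), "distortion" ([k1, k2, p1, p2, k3] as OpenCV has them; the pictures are not rectified), "T" (4x4, takes a point from camera to world coordinates); the wrist camera has in their place "mount" (4x4, takes a point from camera to tool coordinates, whose origin is the TCP and whose axes are the flange's). Camera axes: x right, y down, z forward; pixel columns grow to the right and rows downward; lengths in m; the calibration is good to about 2 mm. A picture is of the moment at which its call begins: read the wrist's pose just before it.
- close_job(): hands the job in; it is judged then, once.
The state is a dict: "time": time; "joint_positions": joint angles; "qd": joint speeds; "joint_torque": joint torques, N m; "position": TCP position; "tool_rot": TCP orientation; "ft_force": force on the tool from outside, world axes, zero at the start; "torque": the same for the moment, N m; "grip_width": opening from 0.0 (shut) to 1.0 (fully open); "grip_force": force on a finger pad.
Only numpy, scipy, OpenCV 4.12 (cv2) and the standard library are available. Lean on these libraries where they do the work, as an engineer would, in place of code of your own. Each camera call takes 0.05 s, during which the arm holds its last target. There are 200 camera calls.

TASK

Load the round blue transformer (too wide to grip) on the test fence: push it straight back until it touches the aluminium fence, then slide it along the fence, keeping it against the fence all the way, onto the brass spring plunger of the red stop. Feel for the plunger, press on it with about 8 N for a moment, then back away and leave the transformer resting against fence and plunger. The stop is only held by its clamp and must not be shifted, the transformer must never be rammed or jammed hard against the fence, and the cleaner can, flux jar and screwdriver are to be left alone.

Things in the scene. Friction and masses are not known exactly. Their poses are not given: they have to be found in the camera images.
- transformer_center (a point): Centre (22.5 mm above the bench) of the loose potted transformer: a plain upright blue cylinder, 100 mm in diameter, 45 mm tall, black top with a flush copper ring. 0.55 to 0.9 kg; it slides on its flat base against 1.5 to 4 N of friction and may turn about its own axis.
- fence: Aluminium angle fixed to the bench, 32 mm tall. Origin: bench level, on its flat front face. x: level, square to the face, away from the robot INTO the fence; y: along the fence towards the stop. The face runs from y = -260 to +200 mm; a flange behind reaches x = +46 mm. The transformer touches the face with its centre at x = -50 mm.
- stop: Red block across the lane: x -92 to -2 mm, 28 mm thick, 38 mm tall, thumb screw to 52 mm. Origin: on the fence face, bench level, in the plane of the block side facing the transformer; axes as the fence's. A 22 mm brass plunger head at x = -50 mm, 22 mm up, sticks out 10 to 45 mm towards -y: its setting is not measured. It springs 2.5 N/mm over 9 mm. The block slips at about 14 N.
- cleaner_center (a point): Bystander: centre of an upright yellow aerosol can with a grey top, 52 mm in diameter, 130 mm tall. Leave alone.
- flux_center (a point): Bystander: centre of an upright flux jar, 48 mm in diameter, 50 mm tall, with a black cap. Leave alone.
- screwdriver_grip (a point): Bystander: point on the red handle of a screwdriver, about 200 mm long, lying on the bench in front of the stop. Leave alone.
Mind the look-alikes: they are no part of the job. Of the things shaped like the part that bears transformer_center, the blue one is meant.

How it is judged:
On the way, in this order (a step that is already met when the one before it is completed fails the run):
1. the transformer stands against the fence (gap under 3 mm) with its centre still at least 150 mm short of the stop block (x of transformer_center in the frame of fence above -0.053 m and y of transformer_center in the frame of stop below -0.15 m), for 0.1 s.
2. the transformer presses on the stop's plunger with at least 5 N while against the fence (gap under 3 mm) (x of transformer_center in the frame of fence above -0.053 m and contact force between transformer and stop above 5 N), for 0.2 s.
At the end, for the whole second after the job is handed in: The transformer stands flat and still in the corner, no more than 3 mm from the fence and resting against the stop's plunger (contact of at least 0.2 N, centre 50 to 100 mm from the block), the stop where it was (within 1.5 mm), and nothing else disturbed (x of transformer_center in the frame of fence above -0.053 m and contact force between transformer and stop above 0.2 N and y of transformer_center in the frame of stop between -0.1 and -0.05 m and angle between transformer_center's own z axis and vertical below 0.05 rad and height (world z) of transformer_center below 0.026 m and linear speed of transformer below 0.01 m/s); the robot touches nothing.
It fails at once if the stop is shifted by more than 1.5 mm (distance of stop from where it was at the start of the episode above 0.0015 m).
It fails at once if the transformer is pressed against the fence with more than 20 N (contact force between transformer and fence above 20 N).
It fails at once if the transformer comes within 140 mm (centre) of the stop block while more than 10 mm off the fence (y of transformer_center in the frame of stop above -0.14 m and x of transformer_center in the frame of fence below -0.06 m).
It fails at once if the cleaner can, the flux jar or the screwdriver is moved by more than 10 mm (distance of any of cleaner_center, flux_center, screwdriver_grip from where it was at the start of the episode above 0.01 m).
It also fails if it takes over 70 s, if anything falls off the work surface, if the arm or the gripper's body presses on something with over 40 N, if the wrist force passes 120 N, or if a joint passes its speed limit or range.

## Working session

There is one attempt and no reset: what is moved stays moved. The work goes in short steps, Python scripts to look and compute and a shell command to move; the robot and the scene stay as the last step left them, time stands still between calls to the robot, and variables do not carry over. Pictures are saved under pics/ and viewed, at most 10 in all, crops included, and the job is handed in when it is done.

```bash
mkdir -p pics; python3 - <<'E'
from bench import *
import cv2,numpy as np,pickle
s=get_state();print(s)
for n in("scene","top"):
    d=get_image(n);pickle.dump(d,open(f"pics/{n}.pkl","wb"))
    cv2.imwrite(f"pics/{n}.png",cv2.resize(d["frame"][:,:,::-1],(800,600),interpolation=cv2.INTER_CUBIC))
    print(n,d["T"].round(3).tolist(),d["K"].round(1).tolist(),d["distortion"])
E
```

```text
{'time': 0.0, 'joint_positions': array([ 1.21109431,  0.32180186, -0.07009158,  1.45169976,  0.02260844,
        1.37077424, -0.05693039]), 'qd': array([-0.00147854,  0.00136051, -0.0002806 , -0.00104401, -0.00118602,
       -0.00182147, -0.00042312]), 'joint_torque': array([ 2.25634285e-04, -4.91286242e+01, -4.03945176e-01, -3.12527883e+01,
       -6.40417007e-02,  4.37301700e-02,  1.43210900e-04]), 'position': array([ 0.23711446, -0.60463769,  0.23546283]), 'tool_rot': array([-3.08506985e+00, -5.83426007e-01,  7.14155538e-04]), 'ft_force': array([-0.69907428,  0.50033686,  0.34878978]), 'torque': array([-0.04987452,  0.01313644,  0.00612448]), 'grip_force': 0.0, 'grip_width': 1.0027477516350198}
scene [[-0.35, 0.631, -0.692, 1.336], [0.937, 0.236, -0.259, 0.346], [-0.001, -0.739, -0.674, 0.811], [0.0, 0.0, 0.0, 1.0]] [[519.6, 0.0, 280.5], [0.0, 519.6, 219.2], [0.0, 0.0, 1.0]] [0.05321712 0.         0.         0.         0.        ]
top [[-0.003, -0.994, 0.111, 0.475], [-1.0, 0.003, -0.0, 0.035], [-0.0, -0.111, -0.994, 0.971], [0.0, 0.0, 0.0, 1.0]] [[391.0, 0.0, 274.3], [0.0, 391.0, 205.7], [0.0, 0.0, 1.0]] [-0.04762233  0.          0.          0.          0.        ]
```

View pics/top.png

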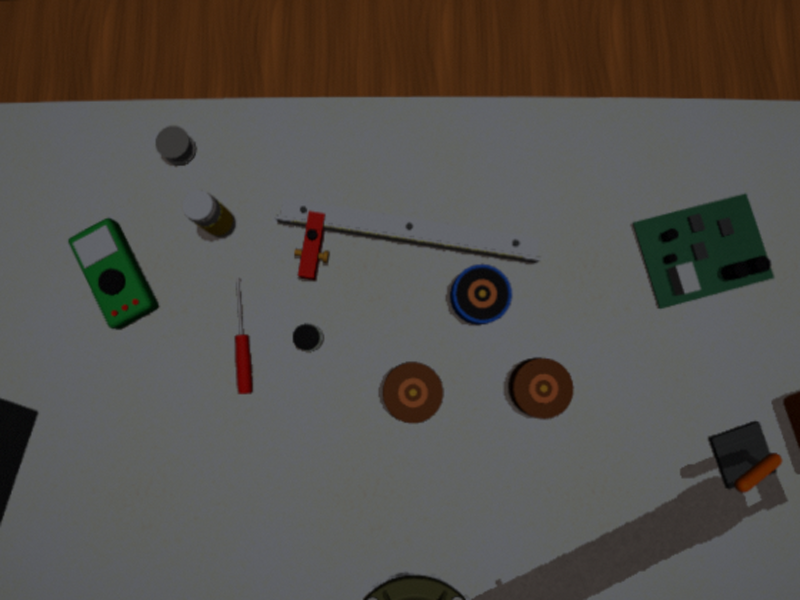

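View pics/scene.png

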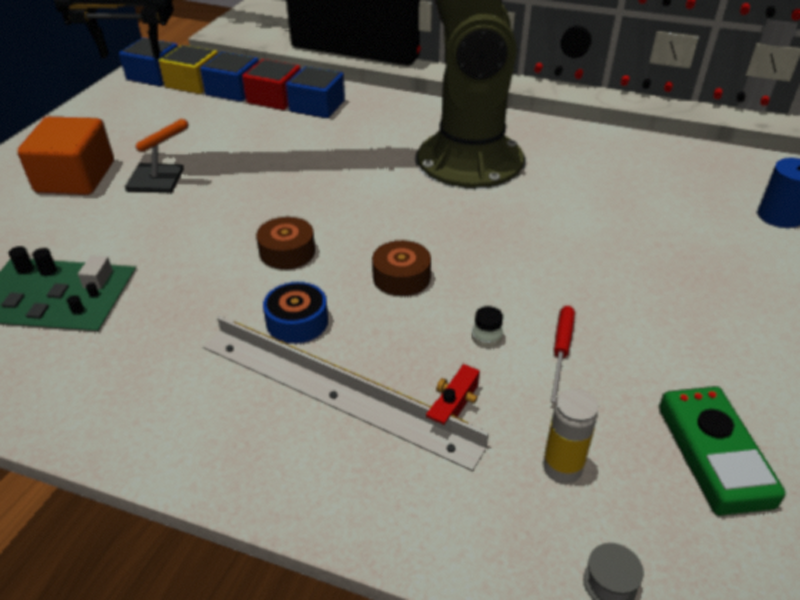

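```bash
cat > h.py <<'E'
import cv2,numpy as np,pickle
def ray(d,px,z,T=None):
    T=d["T"] if T is None else T
    u=cv2.undistortPoints(np.array(px,float).reshape(-1,1,2),d["K"],d["distortion"])[:,0]
    r=np.c_[u,np.ones(len(u))]@T[:3,:3].T; o=T[:3,3]
    return o+r*((z-o[2])/r[:,2])[:,None]
def cloud(d,T=None):
    T=d["T"] if T is None else T
    h,w=d["depth"].shape; v,u=np.mgrid[:h,:w]
    n=cv2.undistortPoints(np.c_[u.ravel(),v.ravel()].astype(float).reshape(-1,1,2),d["K"],d["distortion"])[:,0]
    p=np.c_[n,np.ones(len(n))]*d["depth"].ravel()[:,None]
    return (p@T[:3,:3].T+T[:3,3]).reshape(h,w,3)
E
python3 - <<'E'
from h import *
d=pickle.load(open("pics/top.pkl","rb"))
f=d["frame"][:,:,::-1]
c=f[135:235,185:385]; c=cv2.convertScaleAbs(cv2.resize(c,(800,400),interpolation=cv2.INTER_CUBIC),alpha=1.8)
cv2.imwrite("pics/crop.png",c)
P=cloud(d); 
hsv=cv2.cvtColor(f,cv2.COLOR_BGR2HSV)
blue=(hsv[...,0]>100)&(hsv[...,0]<130)&(hsv[...,1]>120)
# transformer top: points z 0.04-0.05 near
q=P[(P[...,2]>.038)&(P[...,2]<.052)]
g=ray(d,[[482*.7,293*.7]],.045)[0]; print("ring ctr",g)
m=np.linalg.norm(q[:,:2]-g[:2],axis=1)<.07
(cx,cy),r=cv2.minEnclosingCircle(q[m][:,:2].astype(np.float32)); print(cx,cy,r,q[m].mean(0))
# fence front: z 0.027-.036
q=P[(P[...,2]>.025)&(P[...,2]<.037)]
for a,b in((278,538),):
    e=ray(d,np.array([[278,222],[538,262]])*.7,.032);print(e)
E
```

```text
ring ctr [ 0.57965161 -0.11552768  0.045     ]
0.5800530910491943 -0.11551344394683838 0.050114963203668594 [ 0.57967243 -0.11480443  0.04572291]
[[ 0.7052559   0.23064143  0.032     ]
 [ 0.6340964  -0.21477598  0.032     ]]
```

View pics/crop.png

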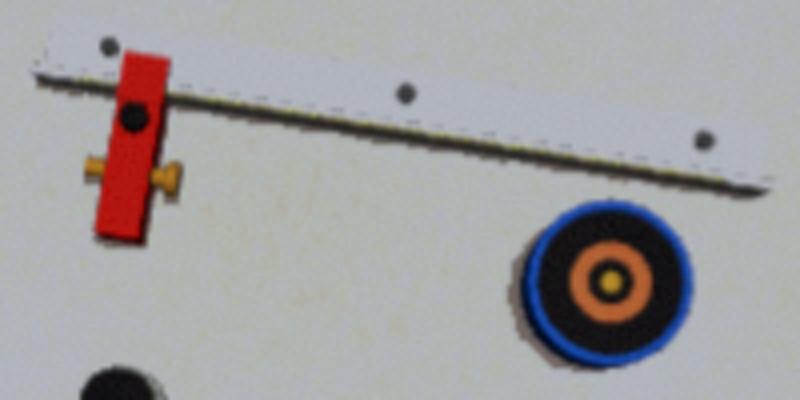

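```bash
python3 - <<'E'
from h import *
d=pickle.load(open("pics/top.pkl","rb"))
C=lambda l:np.array(l,float)/4+[185,135]-.375
e=ray(d,C([[36,74],[772,190],[300,117.5],[500,149]]),.032)
y=e[0]-e[1]; print("len",np.linalg.norm(y)); y/=np.linalg.norm(y); x=np.array([y[1],-y[0],0]); print(e.round(4),"yaw fence x",np.degrees(np.arctan2(x[1],x[0])))
o=e[1]+.26*y
loc=lambda p:np.c_[(p-o)@x,(p-o)@y].round(4)
print("o",o,"x",x,"y",y)
print("edges",loc(e))
print("trafo",loc(np.array([[.5799,-.1155,0]])))
print("stop face",loc(ray(d,C([[170,58],[145,240],[122,52],[96,236]]),.038)))
print("plunger",loc(ray(d,C([[181,163],[179,200],[180,180]]),.022)))
print("jar",loc(ray(d,C([[118,395]]),.05)))
P=cloud(d);q=P.reshape(-1,3);l=loc(q);
for k in np.arange(-.24,.2,.06):
    m=(abs(l[:,1]-k)<.02)&(l[:,0]>-.02)&(l[:,0]<.03)&(q[:,2]>.024)&(q[:,2]<.045)
    print(k,m.sum(),l[m,0].min() if m.any() else 0, np.percentile(l[m,0],[5,50,95]) if m.any() else 0)
E
```

```text
len 0.4565740143869928
[[ 0.711   0.2332  0.032 ]
 [ 0.6372 -0.2174  0.032 ]
 [ 0.683   0.0706  0.032 ]
 [ 0.663  -0.0515  0.032 ]] yaw fence x -9.29572684309603
o [0.67924283 0.03918362 0.032     ] x [ 0.98686777 -0.16153022  0.        ] y [0.16153022 0.98686777 0.        ]
edges [[ 0.      0.1966]
 [ 0.     -0.26  ]
 [-0.0014  0.0317]
 [-0.0014 -0.0921]]
trafo [[-0.0731 -0.1687]]
stop face [[ 0.0214  0.1157]
 [-0.0916  0.1113]
 [ 0.0205  0.1455]
 [-0.0939  0.1409]]
plunger [[-0.0391  0.1002]
 [-0.062   0.0975]
 [-0.0496  0.099 ]]
jar [[-0.1863  0.1092]]
-0.24 48 0.0004 [0.0005  0.00295 0.00619]
-0.18 49 0.0002 [0.00058 0.0023  0.00618]
-0.12 50 0.0002 [0.0004 0.0025 0.0061]
-0.06 52 0.0002 [0.0004   0.00275  0.006245]
0.0 51 0.0002 [0.0005  0.0026  0.00625]
0.06 50 0.0001 [0.000345 0.00225  0.00651 ]
0.12 168 -0.0195 [-0.014725  0.0032    0.01976 ]
0.18 47 0.0003 [0.00066 0.003   0.00637]
```

```bash
cat > g.py <<'E'
# go-to: world target x y z yaw(tool x, deg) -> dx dy dz spin from now; also tcp in fence frame
import sys,numpy as np
from bench import *
from scipy.spatial.transform import Rotation as R
O=np.array([.67924-.0002,.03918,0]);X=np.array([.98687,-.16153,0]);Y=np.array([.16153,.98687,0])
s=get_state();p=s["position"];M=R.from_rotvec(s["tool_rot"]).as_matrix()
yaw=np.degrees(np.arctan2(M[1,0],M[0,0]))
F=s["ft_force"]
print("t",round(s["time"],2),"p",p.round(4),"fence",((p-O)@X).round(4),((p-O)@Y).round(4),"yaw",yaw.round(2),"F fence",(F@X).round(2),(F@Y).round(2),"tilt",M[:,2].round(3),"w",round(s["grip_width"],2))
if len(sys.argv)>1:   # fence-frame x y, z, yaw rel. fence
    a=list(map(float,sys.argv[1:]));t=O+a[0]*X+a[1]*Y+[0,0,a[2]]
    print("dxyz mm",((t-p)@M*1e3).round(1),"spin",yaw-(a[3]-9.30))
E
python3 g.py -0.150 -0.169 0.15 0
```

```text
t 0.1 p [ 0.2371 -0.6047  0.2356] fence -0.3321 -0.7068 yaw 21.41 F fence -0.13 -1.28 tilt [-0.001  0.002 -1.   ] w 1.0
dxyz mm [ 431.3 -369.3   86.2] spin 30.71270474549244
```

```bash
python3 -m jog '[{"claw":0,"dx":431,"dy":-369,"dz":86,"spin":30.7},{"claw":0,"dx":431,"dy":-369,"dz":86,"spin":30.7},{"claw":0,"dx":431,"dy":-369,"dz":86,"spin":30.7},{"claw":0,"dx":431,"dy":-369,"dz":86,"spin":30.7},{"claw":0,"dx":431,"dy":-369,"dz":86,"spin":30.7},{"claw":0,"dx":431,"dy":-369,"dz":86,"spin":30.7},{"claw":0,"dx":431,"dy":-369,"dz":86,"spin":30.7},{"claw":0,"dx":431,"dy":-369,"dz":86,"spin":30.7},{"claw":0,"dx":431,"dy":-369,"dz":86,"spin":30.7},{"claw":0,"dx":431,"dy":-369,"dz":86,"spin":30.7},{"claw":0,"dx":431,"dy":-369,"dz":86,"spin":30.7},{"claw":0,"dx":431,"dy":-369,"dz":86,"spin":30.7},{"claw":0,"dx":431,"dy":-369,"dz":86,"spin":30.7},{"claw":0,"dx":431,"dy":-369,"dz":86,"spin":30.7},{"claw":0,"dx":431,"dy":-369,"dz":86,"spin":30.7},{"claw":0,"dx":431,"dy":-369,"dz":86,"spin":30.7},{"claw":0,"dx":431,"dy":-369,"dz":86,"spin":30.7},{"claw":0,"dx":431,"dy":-369,"dz":86,"spin":30.7}]' 20; python3 g.py -0.150 -0.169 0.026 0
```

```text
time: 1.6
position: [0.5032, -0.106, 0.1504]
tool_rot: [3.13, -0.258, -0.001]
ft_force: [0.6, -0.4, -0.0]
grip_width: 0.004
grip_force: 0.0
t 1.6 p [ 0.5032 -0.106   0.1504] fence -0.1501 -0.1717 yaw -9.43 F fence 0.7 -0.28 tilt [-0.001 -0.001 -1.   ] w 0.0
dxyz mm [  0.2  -2.8 124.4] spin -0.1289582824083535
```

```bash
python3 -m jog '[{"claw":0,"dz":40},{"claw":0,"dz":80},{"claw":0,"dz":110},{"claw":0,"dz":124},{"claw":0,"dz":124},{"claw":0,"dz":124},{"claw":0,"dz":124}]'; python3 g.py -0.1325 -0.169 0.026 0
python3 - <<'E'
from h import *
from bench import *
d=get_image("scene");P=cloud(d)
f=d["frame"][150:350,130:400,::-1];cv2.imwrite("pics/s2.png",cv2.resize(f,(800,592),interpolation=cv2.INTER_CUBIC))
E
```

```text
t 1.6 p [ 0.5032 -0.106   0.1504] fence -0.1501 -0.1717 yaw -9.43 F fence 0.7 -0.28 tilt [-0.001 -0.001 -1.   ] w 0.0
dxyz mm [ 17.7  -2.8 124.4] spin -0.1289582824083535$[0]: bad value
```

View pics/s2.png

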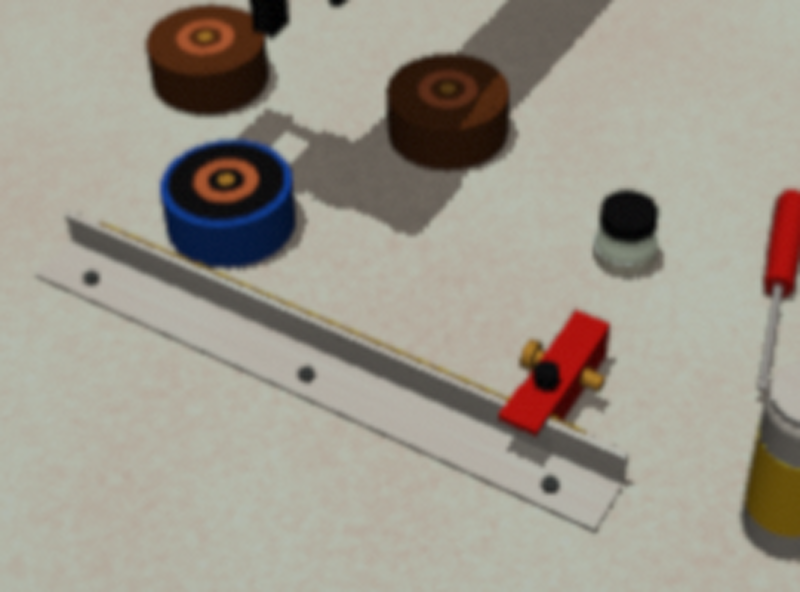

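The picture shows the transformer untouched at (228,200) and the stop with its plunger at (530,355); the arm is still raised, because the move was refused (rows need every field).

```bash
python3 -m jog '[{"claw":0,"dx":0,"dy":0,"dz":40,"spin":0},{"claw":0,"dx":0,"dy":0,"dz":80,"spin":0},{"claw":0,"dx":0,"dy":0,"dz":110,"spin":0},{"claw":0,"dx":0,"dy":0,"dz":124,"spin":0},{"claw":0,"dx":0,"dy":0,"dz":124,"spin":0},{"claw":0,"dx":0,"dy":0,"dz":124,"spin":0},{"claw":0,"dx":0,"dy":0,"dz":124,"spin":0}]' ; python3 g.py -0.1325 -0.169 0.026 0
```

```text
time: 2.23
position: [0.5049, -0.1053, 0.028]
tool_rot: [3.13, -0.256, 0.004]
ft_force: [-0.2, -0.6, 0.5]
grip_width: 0.003
grip_force: 0.0
t 2.23 p [ 0.5049 -0.1053  0.028 ] fence -0.1485 -0.1707 yaw -9.36 F fence -0.06 -0.63 tilt [ 0.002 -0.001 -1.   ] w 0.0
dxyz mm [16.  -1.7  2. ] spin -0.06338715201771805
```

```bash
python3 -m jog '[{"claw":0,"dx":4,"dy":-1,"dz":1,"spin":0},{"claw":0,"dx":8,"dy":-2,"dz":2,"spin":0},{"claw":0,"dx":11,"dy":-2,"dz":2,"spin":0},{"claw":0,"dx":13,"dy":-2,"dz":2,"spin":0},{"claw":0,"dx":15,"dy":-2,"dz":2,"spin":0},{"claw":0,"dx":17,"dy":-2,"dz":2,"spin":0},{"claw":0,"dx":19,"dy":-2,"dz":2,"spin":0},{"claw":0,"dx":21,"dy":-2,"dz":2,"spin":0},{"claw":0,"dx":23,"dy":-2,"dz":2,"spin":0},{"claw":0,"dx":25,"dy":-2,"dz":2,"spin":0},{"claw":0,"dx":27,"dy":-2,"dz":2,"spin":0},{"claw":0,"dx":29,"dy":-2,"dz":2,"spin":0},{"claw":0,"dx":31,"dy":-2,"dz":2,"spin":0},{"claw":0,"dx":32,"dy":-2,"dz":2,"spin":0},{"claw":0,"dx":33,"dy":-2,"dz":2,"spin":0}]' ; python3 g.py
cat > look.py <<'E'
from h import *
from bench import *
import sys
O=np.array([.67904,.03918,0]);X=np.array([.98687,-.16153,0]);Y=np.array([.16153,.98687,0])
for n in ("top","scene"):
    d=get_image(n);P=cloud(d);l=np.stack([(P-O)@X,(P-O)@Y],-1)
    hsv=cv2.cvtColor(d["frame"],cv2.COLOR_RGB2HSV)
    # circle fit on top-face points of the transformer
    m=(P[...,2]>.041)&(P[...,2]<.05)&(l[...,0]>-.16)&(l[...,0]<-.0005)&(l[...,1]<.095)&(l[...,1]>-.26)
    cc=cv2.connectedComponentsWithStats(m.astype(np.uint8));k=1+np.argmax(cc[2][1:,4]);m=cc[1]==k
    (a,b),r=cv2.minEnclosingCircle(l[m].astype(np.float32));print(n,"trafo fence xy",round(a,4),round(b,4),"r",round(r,4),m.sum())
    if len(sys.argv)>1: cv2.imwrite(f"pics/{sys.argv[1]}_{n}.png",cv2.resize(d["frame"][:,:,::-1][120:330,130:410],(800,600)))
E
python3 look.py
```

```text
time: 3.48
position: [0.5342, -0.1073, 0.0238]
tool_rot: [3.131, -0.254, -0.009]
ft_force: [-5.9, 1.0, 3.3]
grip_width: 0.004
grip_force: 3.2
t 3.48 p [ 0.5342 -0.1073  0.0238] fence -0.1193 -0.168 yaw -9.29 F fence -5.95 0.0 tilt [-0.006  0.    -1.   ] w 0.0
top trafo fence xy -0.0432 -0.1457 r 0.0412 328
scene trafo fence xy -0.0655 -0.1617 r 0.0597 1088
```

```bash
python3 -m jog '[{"claw":0,"dx":1,"dy":0,"dz":0,"spin":0},{"claw":0,"dx":2,"dy":0,"dz":0,"spin":0},{"claw":0,"dx":3,"dy":0,"dz":0,"spin":0},{"claw":0,"dx":4,"dy":0,"dz":0,"spin":0},{"claw":0,"dx":4,"dy":0,"dz":0,"spin":0},{"claw":0,"dx":4,"dy":0,"dz":0,"spin":0}]' ; python3 g.py
```

```text
time: 4.08
position: [0.5384, -0.108, 0.0238]
tool_rot: [3.131, -0.254, -0.008]
ft_force: [-4.9, 0.8, 1.6]
grip_width: 0.006
grip_force: 2.6
t 4.08 p [ 0.5384 -0.108   0.0238] fence -0.115 -0.1679 yaw -9.28 F fence -4.97 -0.05 tilt [-0.005  0.    -1.   ] w 0.01
```

Force is plain sliding friction (about 5 N), so keep feeling forward.

```bash
python3 -m jog '[{"claw":0,"dx":1,"dy":0,"dz":0,"spin":0},{"claw":0,"dx":2,"dy":0,"dz":0,"spin":0},{"claw":0,"dx":3,"dy":0,"dz":0,"spin":0},{"claw":0,"dx":3,"dy":0,"dz":0,"spin":0},{"claw":0,"dx":3,"dy":0,"dz":0,"spin":0}]' ; python3 g.py;  python3 -m jog '[{"claw":0,"dx":1,"dy":0,"dz":0,"spin":0},{"claw":0,"dx":1,"dy":0,"dz":0,"spin":0},{"claw":0,"dx":1,"dy":0,"dz":0,"spin":0}]' ; python3 g.py
```

```text
time: 4.5
position: [0.5414, -0.1085, 0.0238]
tool_rot: [-3.131, 0.254, 0.008]
ft_force: [-4.8, 0.5, 1.8]
grip_width: -0.001
grip_force: 2.5
t 4.5 p [ 0.5414 -0.1085  0.0238] fence -0.112 -0.1679 yaw -9.29 F fence -4.83 -0.25 tilt [-0.005  0.    -1.   ] w -0.0
time: 4.75
position: [0.5423, -0.1086, 0.0238]
tool_rot: [3.131, -0.254, -0.008]
ft_force: [-6.1, 1.6, 1.8]
grip_width: 0.006
grip_force: 2.6
t 4.75 p [ 0.5423 -0.1086  0.0238] fence -0.1111 -0.1679 yaw -9.28 F fence -6.33 0.6 tilt [-0.005  0.    -1.   ] w 0.01
```

```bash
python3 -m jog '[{"claw":0,"dx":1,"dy":0,"dz":0,"spin":0},{"claw":0,"dx":1,"dy":0,"dz":0,"spin":0},{"claw":0,"dx":1,"dy":0,"dz":0,"spin":0}]' ; python3 g.py;  python3 -m jog '[{"claw":0,"dx":1,"dy":0,"dz":0,"spin":0},{"claw":0,"dx":1,"dy":0,"dz":0,"spin":0},{"claw":0,"dx":1,"dy":0,"dz":0,"spin":0}]' ; python3 g.py
```

```text
time: 5.0
position: [0.543, -0.1087, 0.0237]
tool_rot: [3.131, -0.254, -0.009]
ft_force: [-7.0, 1.0, 3.2]
grip_width: 0.005
grip_force: 3.1
t 5.0 p [ 0.543  -0.1087  0.0237] fence -0.1104 -0.1679 yaw -9.28 F fence -7.09 -0.16 tilt [-0.006  0.    -1.   ] w 0.01
time: 5.25
position: [0.543, -0.1087, 0.0236]
tool_rot: [-3.131, 0.254, 0.013]
ft_force: [-9.1, 1.3, 5.2]
grip_width: 0.002
grip_force: 4.3
t 5.25 p [ 0.543  -0.1087  0.0236] fence -0.1104 -0.1679 yaw -9.29 F fence -9.21 -0.18 tilt [-0.008  0.001 -1.   ] w 0.0
```

```bash
python3 -m jog '[{"claw":0,"dx":-4,"dy":0,"dz":0,"spin":0},{"claw":0,"dx":-20,"dy":0,"dz":-5,"spin":0},{"claw":0,"dx":-20,"dy":0,"dz":-40,"spin":0},{"claw":0,"dx":-20,"dy":20,"dz":-60,"spin":7},{"claw":0,"dx":0,"dy":50,"dz":-60,"spin":14},{"claw":0,"dx":20,"dy":74,"dz":-60,"spin":21},{"claw":0,"dx":24,"dy":74,"dz":-60,"spin":25},{"claw":0,"dx":24,"dy":74,"dz":-60,"spin":25},{"claw":0,"dx":24,"dy":74,"dz":-60,"spin":25},{"claw":0,"dx":24,"dy":74,"dz":-60,"spin":25}]' ; python3 g.py -.084 -.2415 .026 -25; python3 look.py a
```

```text
time: 6.08
position: [0.558, -0.1845, 0.0842]
tool_rot: [-3.003, 0.92, 0.001]
ft_force: [-0.8, 0.5, 1.1]
grip_width: 0.005
grip_force: 0.0
t 6.08 p [ 0.558  -0.1845  0.0842] fence -0.0833 -0.2403 yaw -34.06 F fence -0.87 0.38 tilt [-0.001  0.001 -1.   ] w 0.0
dxyz mm [-0.1  1.4 58.2] spin 0.2363145219941032
top trafo fence xy -0.0492 -0.1679 r 0.0499 804
scene trafo fence xy -0.05 -0.166 r 0.0517 1053
```

View pics/a_scene.png

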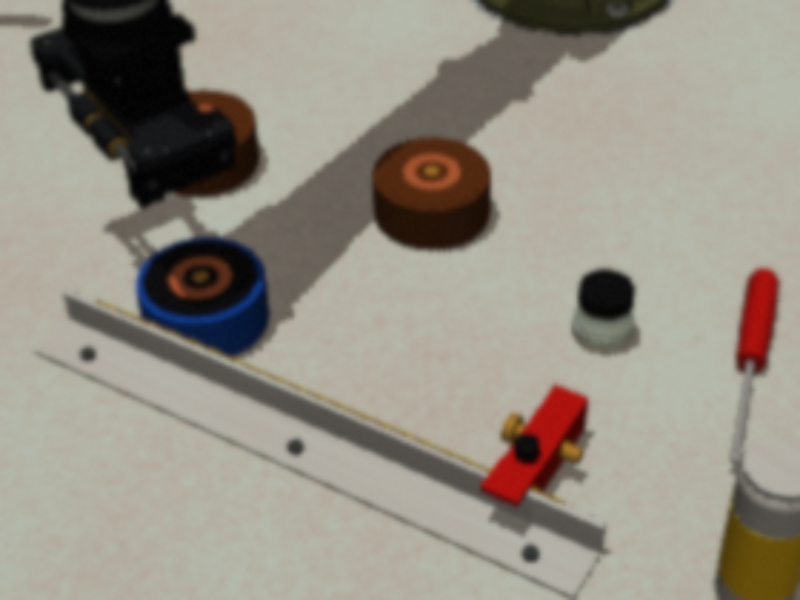

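```bash
python3 -m jog '[{"claw":0,"dx":0,"dy":1,"dz":30,"spin":0},{"claw":0,"dx":0,"dy":1,"dz":50,"spin":0},{"claw":0,"dx":0,"dy":1,"dz":57,"spin":0},{"claw":0,"dx":0,"dy":0,"dz":57,"spin":0},{"claw":0,"dx":0,"dy":-4,"dz":57,"spin":0},{"claw":0,"dx":0,"dy":-7,"dz":57,"spin":0},{"claw":0,"dx":0,"dy":-9,"dz":57,"spin":0},{"claw":0,"dx":0,"dy":-10,"dz":57,"spin":0},{"claw":0,"dx":0,"dy":-11,"dz":57,"spin":0},{"claw":0,"dx":0,"dy":-11,"dz":57,"spin":0}]' ; python3 g.py -.077 -.227 .026 -25
```

```text
time: 7.02
position: [0.565, -0.1769, 0.0281]
tool_rot: [3.002, -0.925, 0.001]
ft_force: [-1.0, 0.4, 1.0]
grip_width: 0.009
grip_force: 0.0
t 7.02 p [ 0.565  -0.1769  0.0281] fence -0.0777 -0.2316 yaw -34.26 F fence -1.1 0.19 tilt [ 0.001 -0.    -1.   ] w 0.01
dxyz mm [-1.3 -4.5  2.1] spin 0.042437120648898485
```

```bash
python3 -m jog '[{"claw":0,"dx":0,"dy":-1,"dz":1,"spin":0},{"claw":0,"dx":0,"dy":-2,"dz":2,"spin":0},{"claw":0,"dx":0,"dy":-3,"dz":2,"spin":0},{"claw":0,"dx":-0.4,"dy":-4,"dz":2,"spin":0},{"claw":0,"dx":-0.8,"dy":-5,"dz":2,"spin":0},{"claw":0,"dx":-1.7,"dy":-7,"dz":2,"spin":0},{"claw":0,"dx":-2.5,"dy":-8.5,"dz":2,"spin":0},{"claw":0,"dx":-3.4,"dy":-10.2,"dz":2,"spin":0},{"claw":0,"dx":-4.2,"dy":-12,"dz":2,"spin":0},{"claw":0,"dx":-5.1,"dy":-14,"dz":2,"spin":0},{"claw":0,"dx":-5.9,"dy":-15.7,"dz":2,"spin":0},{"claw":0,"dx":-6.8,"dy":-17.5,"dz":2,"spin":0},{"claw":0,"dx":-7.6,"dy":-19.3,"dz":2,"spin":0},{"claw":0,"dx":-8.5,"dy":-21,"dz":2,"spin":0}]' ; python3 g.py; python3 look.py
```

```text
time: 8.18
position: [0.5659, -0.1595, 0.0254]
tool_rot: [2.994, -0.929, -0.007]
ft_force: [-9.4, -9.6, 5.8]
grip_width: 0.006
grip_force: 6.8
t 8.18 p [ 0.5659 -0.1595  0.0254] fence -0.0796 -0.2143 yaw -34.47 F fence -7.77 -11.03 tilt [-0.007 -0.005 -1.   ] w 0.01
top trafo fence xy -0.05 -0.1582 r 0.0494 338
scene trafo fence xy -0.0476 -0.1574 r 0.0502 836
```

```bash
python3 -m jog '[{"claw":0,"dx":0,"dy":4,"dz":0,"spin":0},{"claw":0,"dx":0,"dy":12,"dz":0,"spin":0},{"claw":0,"dx":0,"dy":15,"dz":0,"spin":0},{"claw":0,"dx":0,"dy":15,"dz":0,"spin":0},{"claw":0,"dx":0,"dy":15,"dz":0,"spin":0}]' ; python3 g.py -.062 -.227 .026 -10; python3 look.py
```

```text
time: 8.7
position: [0.5611, -0.1669, 0.0256]
tool_rot: [-3.001, 0.926, -0.001]
ft_force: [-0.1, 1.0, 0.8]
grip_width: 0.006
grip_force: 0.0
t 8.7 p [ 0.5611 -0.1669  0.0256] fence -0.0831 -0.2225 yaw -34.29 F fence -0.23 0.99 tilt [ 0.001  0.    -1.   ] w 0.01
dxyz mm [21.1 -4.8 -0.4] spin -14.986137135702801
top trafo fence xy -0.0494 -0.1597 r 0.0499 474
scene trafo fence xy -0.0484 -0.1587 r 0.0506 915
```

```bash
python3 -m jog '[{"claw":0,"dx":5,"dy":2,"dz":0,"spin":0},{"claw":0,"dx":14,"dy":1,"dz":0,"spin":-7},{"claw":0,"dx":21,"dy":-1,"dz":0,"spin":-14},{"claw":0,"dx":21,"dy":-3,"dz":0,"spin":-15},{"claw":0,"dx":21,"dy":-4,"dz":0,"spin":-15},{"claw":0,"dx":21,"dy":-4,"dz":0,"spin":-15}]' ; python3 g.py -.061 -.221 .026 -10
```

```text
time: 9.3
position: [0.5804, -0.1751, 0.0254]
tool_rot: [-3.096, 0.529, 0.001]
ft_force: [-0.8, -0.7, -1.1]
grip_width: 0.005
grip_force: 0.0
t 9.3 p [ 0.5804 -0.1751  0.0254] fence -0.0627 -0.2274 yaw -19.41 F fence -0.68 -0.81 tilt [-0.     0.001 -1.   ] w 0.0
dxyz mm [ 0.6 -6.6 -0.6] spin -0.10551407827500725
```

```bash
python3 -m jog '[{"claw":0,"dx":0,"dy":-2,"dz":0,"spin":0},{"claw":0,"dx":0,"dy":-4,"dz":0,"spin":0},{"claw":0,"dx":-0.5,"dy":-6,"dz":0,"spin":0},{"claw":0,"dx":-1,"dy":-8,"dz":0,"spin":0},{"claw":0,"dx":-1.5,"dy":-10,"dz":0,"spin":0},{"claw":0,"dx":-2,"dy":-12,"dz":0,"spin":0},{"claw":0,"dx":-2.5,"dy":-15,"dz":0,"spin":0},{"claw":0,"dx":-3,"dy":-18,"dz":0,"spin":0},{"claw":0,"dx":-3.5,"dy":-21,"dz":0,"spin":0},{"claw":0,"dx":-4,"dy":-24,"dz":0,"spin":0},{"claw":0,"dx":-4.5,"dy":-27,"dz":0,"spin":0},{"claw":0,"dx":-5,"dy":-30,"dz":0,"spin":0}]' ; python3 g.py; python3 look.py
```

```text
time: 10.3
position: [0.5843, -0.1483, 0.0255]
tool_rot: [3.094, -0.529, -0.003]
ft_force: [-2.6, -6.5, 2.1]
grip_width: 0.003
grip_force: 3.6
t 10.3 p [ 0.5843 -0.1483  0.0255] fence -0.0632 -0.2003 yaw -19.4 F fence -1.47 -6.84 tilt [-0.003 -0.003 -1.   ] w 0.0
top trafo fence xy -0.0505 -0.138 r 0.0497 372
scene trafo fence xy -0.048 -0.1499 r 0.0633 898
```

```bash
python3 -m jog '[{"claw":0,"dx":-0.6,"dy":-3,"dz":0,"spin":0},{"claw":0,"dx":-1.2,"dy":-7,"dz":0,"spin":0},{"claw":0,"dx":-1.9,"dy":-11,"dz":0,"spin":0},{"claw":0,"dx":-2.6,"dy":-15,"dz":0,"spin":0},{"claw":0,"dx":-3.3,"dy":-19,"dz":0,"spin":0},{"claw":0,"dx":-4,"dy":-23,"dz":0,"spin":0},{"claw":0,"dx":-4.7,"dy":-27,"dz":0,"spin":0},{"claw":0,"dx":-5.4,"dy":-31,"dz":0,"spin":0},{"claw":0,"dx":-6.1,"dy":-35,"dz":0,"spin":0},{"claw":0,"dx":-6.8,"dy":-39,"dz":0,"spin":0},{"claw":0,"dx":-7.5,"dy":-43,"dz":0,"spin":0},{"claw":0,"dx":-8.2,"dy":-47,"dz":0,"spin":0},{"claw":0,"dx":-9,"dy":-51,"dz":0,"spin":0},{"claw":0,"dx":-9.7,"dy":-55,"dz":0,"spin":0},{"claw":0,"dx":-10.4,"dy":-59,"dz":0,"spin":0},{"claw":0,"dx":-10.9,"dy":-62,"dz":0,"spin":0}]' ; python3 g.py; python3 look.py
```

```text
time: 11.73
position: [0.5945, -0.0859, 0.0255]
tool_rot: [3.094, -0.528, -0.004]
ft_force: [-4.1, -5.7, 3.2]
grip_width: 0.005
grip_force: 3.7
t 11.73 p [ 0.5945 -0.0859  0.0255] fence -0.0632 -0.1371 yaw -19.38 F fence -3.14 -6.32 tilt [-0.003 -0.003 -1.   ] w 0.01
top trafo fence xy -0.0511 -0.0737 r 0.0493 300
scene trafo fence xy -0.0513 -0.0863 r 0.0618 939
```

```bash
python3 -m jog '[{"claw":0,"dx":-0.6,"dy":-3,"dz":0,"spin":0},{"claw":0,"dx":-1.2,"dy":-7,"dz":0,"spin":0},{"claw":0,"dx":-1.9,"dy":-11,"dz":0,"spin":0},{"claw":0,"dx":-2.6,"dy":-15,"dz":0,"spin":0},{"claw":0,"dx":-3.3,"dy":-19,"dz":0,"spin":0},{"claw":0,"dx":-4,"dy":-23,"dz":0,"spin":0},{"claw":0,"dx":-4.7,"dy":-27,"dz":0,"spin":0},{"claw":0,"dx":-5.4,"dy":-31,"dz":0,"spin":0},{"claw":0,"dx":-6.1,"dy":-35,"dz":0,"spin":0},{"claw":0,"dx":-6.8,"dy":-39,"dz":0,"spin":0},{"claw":0,"dx":-7.5,"dy":-43,"dz":0,"spin":0},{"claw":0,"dx":-8.2,"dy":-47,"dz":0,"spin":0},{"claw":0,"dx":-9,"dy":-51,"dz":0,"spin":0},{"claw":0,"dx":-9.7,"dy":-55,"dz":0,"spin":0},{"claw":0,"dx":-10.4,"dy":-59,"dz":0,"spin":0},{"claw":0,"dx":-11.1,"dy":-63,"dz":0,"spin":0},{"claw":0,"dx":-11.8,"dy":-67,"dz":0,"spin":0},{"claw":0,"dx":-12.5,"dy":-71,"dz":0,"spin":0},{"claw":0,"dx":-13.2,"dy":-75,"dz":0,"spin":0},{"claw":0,"dx":-13.9,"dy":-79,"dz":0,"spin":0}]' ; python3 g.py; python3 look.py b
```

```text
time: 13.5
position: [0.6074, -0.0074, 0.0254]
tool_rot: [3.093, -0.529, -0.004]
ft_force: [-3.7, -6.3, 3.8]
grip_width: 0.006
grip_force: 4.2
t 13.5 p [ 0.6074 -0.0074  0.0254] fence -0.0631 -0.0575 yaw -19.41 F fence -2.6 -6.85 tilt [-0.003 -0.004 -1.   ] w 0.01
top trafo fence xy -0.0831 0.0108 r 0.035 172
scene trafo fence xy -0.0462 -0.0065 r 0.0625 988
```

View pics/b_scene.png

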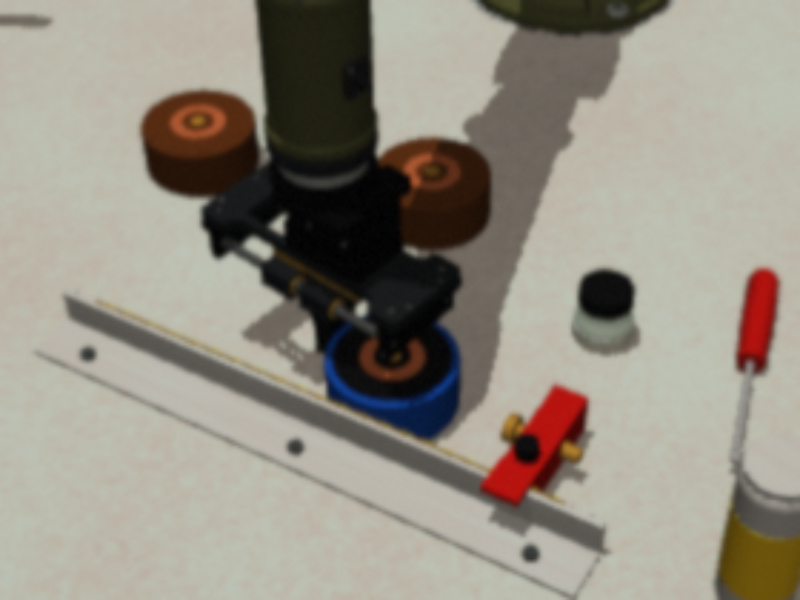

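The transformer (393,375) is against the fence, with the plunger (512,425) about 40 mm ahead. I'll close most of that, then feel for contact.

```bash
python3 -m jog '[{"claw":0,"dx":-0.5,"dy":-3,"dz":0,"spin":0},{"claw":0,"dx":-1,"dy":-6,"dz":0,"spin":0},{"claw":0,"dx":-1.6,"dy":-9,"dz":0,"spin":0},{"claw":0,"dx":-2.1,"dy":-12,"dz":0,"spin":0},{"claw":0,"dx":-2.6,"dy":-15,"dz":0,"spin":0},{"claw":0,"dx":-3.1,"dy":-18,"dz":0,"spin":0},{"claw":0,"dx":-3.7,"dy":-21,"dz":0,"spin":0},{"claw":0,"dx":-4.2,"dy":-24,"dz":0,"spin":0},{"claw":0,"dx":-4.6,"dy":-26,"dz":0,"spin":0},{"claw":0,"dx":-4.9,"dy":-28,"dz":0,"spin":0},{"claw":0,"dx":-5.1,"dy":-29,"dz":0,"spin":0},{"claw":0,"dx":-5.3,"dy":-30,"dz":0,"spin":0},{"claw":0,"dx":-5.3,"dy":-30,"dz":0,"spin":0}]' ; python3 g.py;python3 -m jog '[{"claw":0,"dx":-0.2,"dy":-1,"dz":0,"spin":0},{"claw":0,"dx":-0.4,"dy":-2,"dz":0,"spin":0},{"claw":0,"dx":-0.5,"dy":-3,"dz":0,"spin":0},{"claw":0,"dx":-0.5,"dy":-3,"dz":0,"spin":0}]' ; python3 g.py
```

```text
time: 14.68
position: [0.6124, 0.023, 0.0254]
tool_rot: [3.093, -0.528, -0.004]
ft_force: [-3.5, -6.5, 2.3]
grip_width: 0.006
grip_force: 3.9
t 14.68 p [0.6124 0.023  0.0254] fence -0.0632 -0.0268 yaw -19.38 F fence -2.36 -6.97 tilt [-0.003 -0.003 -1.   ] w 0.01
time: 15.02
position: [0.6129, 0.0258, 0.0255]
tool_rot: [3.093, -0.528, -0.004]
ft_force: [-3.2, -6.2, 4.0]
grip_width: 0.009
grip_force: 4.1
t 15.02 p [0.6129 0.0258 0.0255] fence -0.0631 -0.0239 yaw -19.39 F fence -2.12 -6.67 tilt [-0.003 -0.004 -1.   ] w 0.01
```

```bash
for i in 1; do python3 -m jog '[{"claw":0,"dx":-0.2,"dy":-1,"dz":0,"spin":0},{"claw":0,"dx":-0.4,"dy":-2,"dz":0,"spin":0},{"claw":0,"dx":-0.6,"dy":-3,"dz":0,"spin":0},{"claw":0,"dx":-0.7,"dy":-4,"dz":0,"spin":0},{"claw":0,"dx":-0.7,"dy":-4,"dz":0,"spin":0}]' ; done; python3 g.py; python3 -m jog '[{"claw":0,"dx":-0.2,"dy":-1,"dz":0,"spin":0},{"claw":0,"dx":-0.4,"dy":-2,"dz":0,"spin":0},{"claw":0,"dx":-0.4,"dy":-2,"dz":0,"spin":0},{"claw":0,"dx":-0.4,"dy":-2,"dz":0,"spin":0}]'; python3 g.py
```

```text
time: 15.43
position: [0.6135, 0.0298, 0.0255]
tool_rot: [3.093, -0.528, -0.004]
ft_force: [-3.3, -6.4, 3.9]
grip_width: 0.006
grip_force: 4.1
t 15.43 p [0.6135 0.0298 0.0255] fence -0.0631 -0.0199 yaw -19.39 F fence -2.21 -6.8 tilt [-0.003 -0.004 -1.   ] w 0.01
time: 15.77
position: [0.6139, 0.0317, 0.0254]
tool_rot: [3.093, -0.529, -0.004]
ft_force: [-3.3, -6.2, 3.4]
grip_width: 0.003
grip_force: 4.0
t 15.77 p [0.6139 0.0317 0.0254] fence -0.0631 -0.0179 yaw -19.4 F fence -2.25 -6.66 tilt [-0.003 -0.004 -1.   ] w 0.0
```

```bash
python3 -m jog '[{"claw":0,"dx":-0.2,"dy":-1,"dz":0,"spin":0},{"claw":0,"dx":-0.4,"dy":-2,"dz":0,"spin":0},{"claw":0,"dx":-0.4,"dy":-2,"dz":0,"spin":0},{"claw":0,"dx":-0.4,"dy":-2,"dz":0,"spin":0}]'|grep ft; python3 g.py; python3 -m jog '[{"claw":0,"dx":-0.2,"dy":-1,"dz":0,"spin":0},{"claw":0,"dx":-0.4,"dy":-2,"dz":0,"spin":0},{"claw":0,"dx":-0.4,"dy":-2,"dz":0,"spin":0},{"claw":0,"dx":-0.4,"dy":-2,"dz":0,"spin":0}]'|grep ft; python3 g.py
```

```text
ft_force: [-3.8, -6.4, 2.8]
t 16.1 p [0.6142 0.0339 0.0254] fence -0.0632 -0.0157 yaw -19.39 F fence -2.68 -6.95 tilt [-0.003 -0.004 -1.   ] w 0.01
ft_force: [-4.7, -6.3, 3.9]
t 16.43 p [0.6145 0.0359 0.0255] fence -0.0632 -0.0137 yaw -19.39 F fence -3.61 -7.01 tilt [-0.003 -0.004 -1.   ] w 0.01
```

```bash
python3 -m jog '[{"claw":0,"dx":-0.2,"dy":-1,"dz":0,"spin":0},{"claw":0,"dx":-0.4,"dy":-2,"dz":0,"spin":0},{"claw":0,"dx":-0.4,"dy":-2,"dz":0,"spin":0},{"claw":0,"dx":-0.4,"dy":-2,"dz":0,"spin":0}]'|grep ft; python3 g.py; python3 -m jog '[{"claw":0,"dx":-0.2,"dy":-1,"dz":0,"spin":0},{"claw":0,"dx":-0.2,"dy":-1,"dz":0,"spin":0},{"claw":0,"dx":-0.2,"dy":-1,"dz":0,"spin":0}]'|grep ft; python3 g.py
```

```text
ft_force: [-2.7, -6.9, 3.0]
t 16.77 p [0.6148 0.0379 0.0254] fence -0.0632 -0.0116 yaw -19.39 F fence -1.51 -7.23 tilt [-0.003 -0.003 -1.   ] w 0.01
ft_force: [-3.1, -6.5, 3.9]
t 17.02 p [0.6149 0.0388 0.0255] fence -0.0632 -0.0107 yaw -19.4 F fence -2.04 -6.9 tilt [-0.003 -0.004 -1.   ] w 0.0
```

```bash
for i in 1 2 3; do echo; done; python3 -m jog '[{"claw":0,"dx":-0.2,"dy":-1,"dz":0,"spin":0},{"claw":0,"dx":-0.2,"dy":-1,"dz":0,"spin":0},{"claw":0,"dx":-0.2,"dy":-1,"dz":0,"spin":0}]'|grep ft; python3 g.py; python3 -m jog '[{"claw":0,"dx":-0.2,"dy":-1,"dz":0,"spin":0},{"claw":0,"dx":-0.2,"dy":-1,"dz":0,"spin":0},{"claw":0,"dx":-0.2,"dy":-1,"dz":0,"spin":0}]'|grep ft; python3 g.py
```

```text
ft_force: [-4.1, -7.9, 4.5]
t 17.27 p [0.615  0.0394 0.0254] fence -0.0632 -0.0101 yaw -19.41 F fence -2.76 -8.43 tilt [-0.003 -0.004 -1.   ] w 0.01
ft_force: [-5.0, -7.6, 3.1]
t 17.52 p [0.615  0.0397 0.0254] fence -0.0632 -0.0098 yaw -19.43 F fence -3.68 -8.29 tilt [-0.004 -0.005 -1.   ] w 0.0
```

```bash
python3 look.py c
```

```text
top trafo fence xy -0.0865 0.0612 r 0.0307 156
scene trafo fence xy -0.0464 0.0386 r 0.0609 988
```

View pics/c_scene.png

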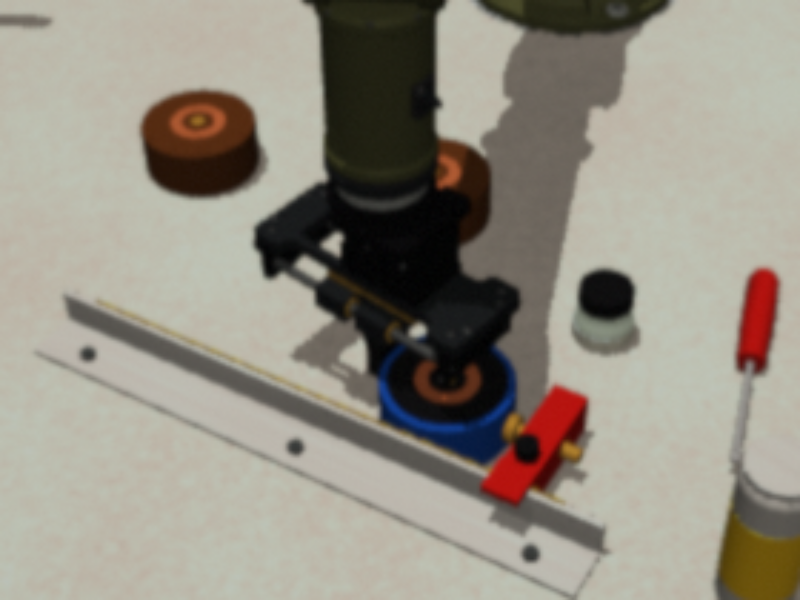

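Contact is felt: the transformer (448,390) touches the plunger (513,428), motion slows and force rises. Now pressing gradually.

```bash
python3 -m jog '[{"claw":0,"dx":-0.2,"dy":-1,"dz":0,"spin":0},{"claw":0,"dx":-0.4,"dy":-2,"dz":0,"spin":0},{"claw":0,"dx":-0.4,"dy":-2,"dz":0,"spin":0},{"claw":0,"dx":-0.4,"dy":-2,"dz":0,"spin":0}]'|grep ft; python3 g.py; python3 -m jog '[{"claw":0,"dx":-0.2,"dy":-1,"dz":0,"spin":0},{"claw":0,"dx":-0.2,"dy":-1,"dz":0,"spin":0},{"claw":0,"dx":-0.2,"dy":-1,"dz":0,"spin":0}]'|grep ft; python3 g.py
```

```text
ft_force: [-5.5, -9.7, 5.3]
t 17.95 p [0.6152 0.0405 0.0255] fence -0.0632 -0.0091 yaw -19.48 F fence -3.89 -10.48 tilt [-0.004 -0.006 -1.   ] w 0.0
ft_force: [-6.0, -11.9, 6.0]
t 18.2 p [0.6152 0.0407 0.0255] fence -0.0632 -0.0088 yaw -19.5 F fence -4.01 -12.72 tilt [-0.005 -0.007 -1.   ] w 0.01
```

```bash
python3 -m jog '[{"claw":0,"dx":-0.2,"dy":-1,"dz":0,"spin":0},{"claw":0,"dx":-0.4,"dy":-2,"dz":0,"spin":0},{"claw":0,"dx":-0.4,"dy":-2,"dz":0,"spin":0},{"claw":0,"dx":-0.4,"dy":-2,"dz":0,"spin":0}]'|grep ft; python3 g.py
```

```text
ft_force: [-5.7, -12.5, 5.8]
t 18.53 p [0.6153 0.0415 0.0254] fence -0.0633 -0.008 yaw -19.55 F fence -3.56 -13.26 tilt [-0.005 -0.009 -1.   ] w 0.01
```

```bash
python3 -m jog '[{"claw":0,"dx":-0.2,"dy":-1,"dz":0,"spin":0},{"claw":0,"dx":-0.3,"dy":-2,"dz":0,"spin":0},{"claw":0,"dx":-0.3,"dy":-2,"dz":0,"spin":0},{"claw":0,"dx":-0.3,"dy":-2,"dz":0,"spin":0},{"claw":0,"dx":-0.3,"dy":-2,"dz":0,"spin":0},{"claw":0,"dx":-0.3,"dy":-2,"dz":0,"spin":0}]'|grep ft; python3 g.py
```

```text
ft_force: [-7.4, -13.8, 8.3]
t 19.03 p [0.6155 0.042  0.0255] fence -0.0632 -0.0075 yaw -19.6 F fence -5.05 -14.8 tilt [-0.006 -0.011 -1.   ] w 0.0
```

```bash
python3 -m jog '[{"claw":0,"dx":0.2,"dy":1,"dz":0,"spin":0},{"claw":0,"dx":0.3,"dy":2,"dz":0,"spin":0},{"claw":0,"dx":0.5,"dy":3,"dz":0,"spin":0},{"claw":0,"dx":0.7,"dy":4,"dz":0,"spin":0},{"claw":0,"dx":0.8,"dy":5,"dz":0,"spin":0},{"claw":0,"dx":0.8,"dy":6,"dz":0,"spin":0},{"claw":0,"dx":0.8,"dy":7,"dz":0,"spin":0},{"claw":0,"dx":0.8,"dy":8,"dz":0,"spin":0},{"claw":0,"dx":0.8,"dy":9,"dz":0,"spin":0},{"claw":0,"dx":0.8,"dy":10,"dz":0,"spin":0},{"claw":0,"dx":0.8,"dy":12,"dz":0,"spin":0},{"claw":0,"dx":0.8,"dy":15,"dz":0,"spin":0},{"claw":0,"dx":0.8,"dy":20,"dz":0,"spin":0},{"claw":0,"dx":0.8,"dy":35,"dz":0,"spin":0},{"claw":0,"dx":0.8,"dy":55,"dz":-5,"spin":0},{"claw":0,"dx":0.8,"dy":75,"dz":-30,"spin":0},{"claw":0,"dx":0.8,"dy":95,"dz":-60,"spin":0},{"claw":0,"dx":0.8,"dy":100,"dz":-80,"spin":0},{"claw":0,"dx":0.8,"dy":100,"dz":-80,"spin":0}]'|grep ft; python3 g.py; python3 look.py d
```

```text
ft_force: [0.6, 0.3, 0.7]
t 20.62 p [ 0.588  -0.0465  0.1105] fence -0.076 -0.0993 yaw -19.48 F fence 0.5 0.4 tilt [ 0.008 -0.002 -1.   ] w 0.0
top trafo fence xy -0.0494 0.051 r 0.0498 1268
scene trafo fence xy -0.0487 0.053 r 0.051 1259
```

View pics/d_scene.png

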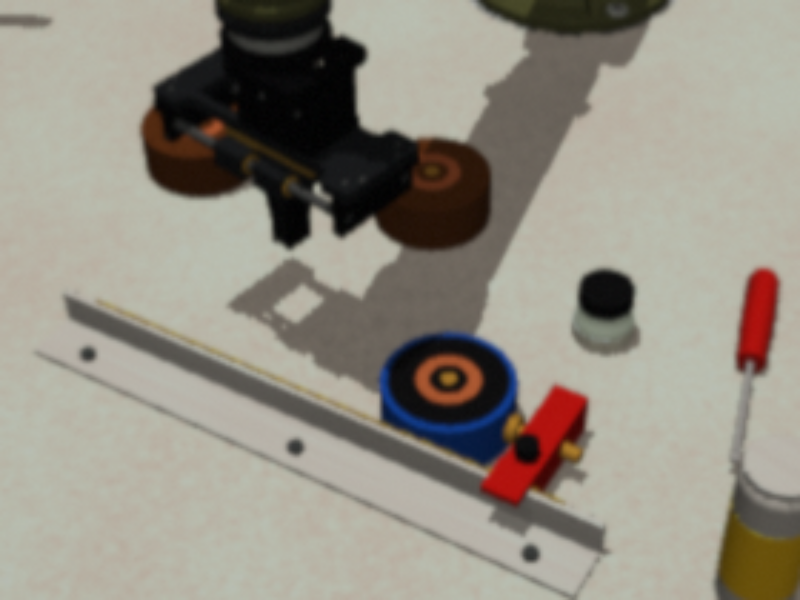

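The transformer (448,390) sits against the fence and plunger (513,428). The hand is clear and the stop has not moved.

```bash
python3 -c "
from bench import *
print(close_job())"
```

```text
the job is handed in; nothing more can be done
None
```

I handed the job in at about 21 s with no verdict returned: the transformer rests against fence and plunger after a press I estimate at 7–8 N, the stop and bystanders look unmoved in the last picture, and the arm is clear.

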